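# Stack the L-shaped film squares alternately and send the tray home

### The arm

A 6-joint arm with a two-finger parallel gripper is mounted at the origin on the work surface. World frame = base frame: x ahead of the robot, y to its left, z up, the work surface at z = 0. Lengths are in m, angles in rad, forces in N, time in s.
With the tool pointing down it reaches from about 0.425 to 0.95 m from the base axis. Payload 3.5 kg.
Tool frame: the origin (TCP) lies on the centre line of the jaws, within the pads' length; the fingertips stand 17 mm ahead of it and the grasp point (between the pads) lies 2 mm behind it; z points along the fingers, y is the line along which they close (so a half turn about z gives the same grasp; the last joint's range is limited). The gripper opens to 85 mm and grips with 20 to 120 N. Pads are 22 mm wide; open, the fingers measure 114 mm over their backs; the gripper's body (76 mm by 85 mm) begins 54 mm behind the grasp point. The pads swing forward as they close: fully open they stand 13 mm farther back than shut.
Start: joints at [1.06, 0.286, 1.577, -0, 1.279, -0.15], TCP at [0.238, 0.632, 0.248] pointing down, gripper open.
Joint ranges: [-2.77, 2.77], [-0.9, 2.22], [0.21, 2.48], [-1.53, 4.67], [0.24, 2.81], [-2.84, 2.84]. Speed limits (rad/s): [2.79, 2.79, 3.14, 3.14, 3.14, 3.14].

### API

Orientations are given as a unit quaternion [x, y, z, w].
In Python, from plant import ctrl gives the robot as it stands. The module is installed in compiled form; this text tells all that it offers.
- The arm moves only by the tool drive_tool, never from a script. Its argument "moves" is a list of rows, each a list of 3 entries, a list of its own where there are three numbers: the turn, a rotation vector about the tool's x, y, z in rad, then the shift along the tool's x, y, z in m, then the finger opening in m, from 0 to 0.0854. A call has 1 to 5 rows; each row shifts and turns the commanded pose from where the row before left it, along the tool's axes as they then stand; what a row does not reach is not made up. A row lasts 1/8 s, in which the tool goes at most 62.5 mm and 10.7 degrees, less where a joint would pass 70% of its speed; a pose out of reach is approached as far as the arm can. A call with a gripper value outside its range is refused whole. The fingers move at their own pace and stop on an object; "grip_force" is the grip in N (left out, the last holds). Time passes only in rows, so rows that do not move let the fingers close. It gives the time, the measured TCP pose, the force, the opening and the grip force at its end, in the units of the state.
- ctrl.get_state(): the state, without advancing time (a new reading comes with each control period).
- ctrl.read_camera(name): name is "scene" or "top"; returns a dict with "image" (420x560x3 uint8, red, green, blue), "fx", "fy", "cx", "cy" (pixels), "R" (3x3) and "t" (3): a world point X has camera coordinates R X + t. Camera axes: x right, y down, z forward; pixel columns grow to the right and rows downward; lengths in m; the calibration is good to about 2 mm. A picture is of the moment at which its call begins. There is no depth.
- ctrl.sign_off(): hands the job in; it is judged then, once.
The state is a dict: "time": time; "qpos": joint angles; "dq": joint speeds; "joint_efforts": joint torques, N m; "eef_pos": TCP position; "tcp_rot": TCP orientation; "contact_force": force on the tool from outside, world axes, zero at the start; "wrist_torque": the same for the moment, N m; "opening": opening from 0.0 (shut) to 1.0 (fully open); "finger_force": force on a finger pad.
Only numpy, scipy, OpenCV 4.12 (cv2) and the standard library are available. Lean on these libraries where they do the work, as an engineer would, in place of code of your own. Each camera call takes 0.05 s, during which the arm holds its last target. There are 200 camera calls.

### The job

Put the film squares away: lay the blue L-shaped square flat on the grey one in the white tray, turned half round so that its corner lies over the grey one's empty quarter, then lay the lime one flat on the blue one, turned half round again, all three with their square outlines neatly in line, each set down and not dropped. Then slide the loaded tray along its rails until it sits fully home against the blue stop, with the pile still neat and the grey square still in the middle of the tray. Leave the phone, the bottle and the carton where they are.

Things in the scene. Friction and masses are not known exactly. Their poses are not given: they have to be found in the camera images.
- grey_square_mid (a point): Centre of the 100 x 100 mm outline of the dark grey film square, 8 mm above its underside. Flat L-shaped plate 16 mm thick, about 0.14 kg, two arms 40 mm wide and 100 mm long over all: one along x fills y -50 to -10 mm, the other along y fills x -50 to -10; the quarter at +x +y is empty. Centre of mass x = y = -11. z up. Bottom of the pile: in the tray, axes within 10 degrees of the tray's.
- grey_square_corner (a point): Middle of the 40 by 40 mm corner of the grey square where its two arms meet: at x = y = -30 mm in the square's own axes, half-way up.
- blue_square_mid (a point): Centre of the 100 x 100 mm outline of the blue film square, 8 mm above its underside. Flat L-shaped plate 16 mm thick, about 0.14 kg, two arms 40 mm wide and 100 mm long over all: one along x fills y -50 to -10 mm, the other along y fills x -50 to -10; the quarter at +x +y is empty. Centre of mass x = y = -11. z up. On the table, left or right of the dock.
- blue_square_corner (a point): Middle of the 40 by 40 mm corner of the blue square where its two arms meet: at x = y = -30 mm in the square's own axes, half-way up.
- lime_square_mid (a point): Centre of the 100 x 100 mm outline of the yellow-green (lime) film square, 8 mm above its underside. Flat L-shaped plate 16 mm thick, about 0.14 kg, two arms 40 mm wide and 100 mm long over all: one along x fills y -50 to -10 mm, the other along y fills x -50 to -10; the quarter at +x +y is empty. Centre of mass x = y = -11. z up. On the table, on the other side from the blue.
- lime_square_corner (a point): Middle of the 40 by 40 mm corner of the lime square where its two arms meet: at x = y = -30 mm in the square's own axes, half-way up.
- tray_floor (a point): Centre of the floor (upper face, 12 mm above the table) of the loose white tray: plate 140 (x) x 130 (y) x 8 mm, 0.5 kg, with one lip along its near edge (x -70 to -62 mm, full width, top 26 mm above the table), none elsewhere. x points along the rails to the stop. Push the lip's outer face near mid-width: loaded it takes under 15 N.
- dock_home (a point): Where tray_floor is when the tray is fully home, far edge against the stop. Fixed dock: pale blue base 4 mm thick, aluminium rails 14 mm high, 158 mm over their outsides (2 mm clear of the tray each side), from x -215 to +85 mm, dark blue stop across the far end (face at x = +70, 22 mm high). x: along the rails to the stop, away from the robot. The tray starts 45 to 80 mm short.
- phone: Black phone lying flat, 72 by 148 by 8 mm, origin at the centre of its underside, long side along its y. Leave alone.
- bottle: White dropper bottle, standing, 34 mm across, 105 mm tall, origin at the centre of its underside. Leave alone.
- carton: Flat white film carton, 90 by 160 by 24 mm, origin at the centre of its underside, long side along its y. Leave alone.
Things that resemble listed ones, but are neither listed nor needed, are in the scene too. Leave any pink look-alike of the part that bears grey_square_mid alone. What is shaped like the part that bears tray_floor but red is not meant.

How it is judged:
On the way, in this order (a step that is already met when the one before it is completed fails the run):
1. the blue square lies flat on the grey one, turned half round, outlines in line, let go (horizontal distance between blue_square_mid and grey_square_mid below 0.012 m and z of blue_square_mid in the frame of grey_square_mid between 0.013 and 0.019 m and angle between the x axis of blue_square_mid and the x axis of grey_square_mid, either way round below 0.2 rad and angle between blue_square_mid's own z axis and vertical below 0.06 rad and x of blue_square_corner in the frame of grey_square_mid above 0 m and y of blue_square_corner in the frame of grey_square_mid above 0 m and contact force between the fingers and blue_square below 0.1 N and linear speed of blue_square below 0.02 m/s), for 0.2 s.
2. the lime square lies flat on the blue one, turned half round from it, outlines in line, let go (horizontal distance between blue_square_mid and grey_square_mid below 0.012 m and z of blue_square_mid in the frame of grey_square_mid between 0.013 and 0.019 m and angle between the x axis of blue_square_mid and the x axis of grey_square_mid, either way round below 0.2 rad and angle between each of blue_square_mid, lime_square_mid's own z axis and vertical below 0.06 rad and x of blue_square_corner in the frame of grey_square_mid above 0 m and y of blue_square_corner in the frame of grey_square_mid above 0 m and horizontal distance between lime_square_mid and blue_square_mid below 0.012 m and z of lime_square_mid in the frame of blue_square_mid between 0.013 and 0.019 m and angle between the x axis of lime_square_mid and the x axis of blue_square_mid, either way round below 0.2 rad and x of lime_square_corner in the frame of blue_square_mid above 0 m and y of lime_square_corner in the frame of blue_square_mid above 0 m and contact force between the fingers and lime_square below 0.1 N and linear speed of lime_square below 0.02 m/s), for 0.2 s.
3. the tray is home against the stop with the pile on it (x of tray_floor in the frame of dock_home above -0.004 m and y of tray_floor in the frame of dock_home between -0.006 and 0.006 m and z of tray_floor in the frame of dock_home below 0.004 m and angle between the x axis of tray_floor and the x axis of dock_home, either way round below 0.06 rad and horizontal distance between blue_square_mid and grey_square_mid below 0.012 m and z of blue_square_mid in the frame of grey_square_mid between 0.013 and 0.019 m and angle between the x axis of blue_square_mid and the x axis of grey_square_mid, either way round below 0.2 rad and angle between each of blue_square_mid, lime_square_mid's own z axis and vertical below 0.06 rad and x of blue_square_corner in the frame of grey_square_mid above 0 m and y of blue_square_corner in the frame of grey_square_mid above 0 m and horizontal distance between lime_square_mid and blue_square_mid below 0.012 m and z of lime_square_mid in the frame of blue_square_mid between 0.013 and 0.019 m and angle between the x axis of lime_square_mid and the x axis of blue_square_mid, either way round below 0.2 rad and x of lime_square_corner in the frame of blue_square_mid above 0 m and y of lime_square_corner in the frame of blue_square_mid above 0 m), for 0.2 s.
At the end, for the whole second after the job is handed in: Tray within 4 mm of home; grey square flat in it, within 18 mm of its middle; blue on grey and lime on blue, each flat, turned half round from the one below (within 11 degrees), outline centres within 12 mm; all released and at rest (all of step 3 and horizontal distance between grey_square_mid and tray_floor below 0.018 m and z of grey_square_mid in the frame of tray_floor below 0.011 m and angle between grey_square_mid's own z axis and vertical below 0.06 rad and contact force between the fingers and grey_square below 0.1 N and linear speed of each of grey_square, blue_square, lime_square, tray below 0.02 m/s and contact force between the fingers and blue_square below 0.1 N and contact force between the fingers and lime_square below 0.1 N); the robot touches nothing.
It fails at once if the blue square is dropped (moves faster than 0.5 m/s while not held) (contact force between the fingers and blue_square below 0.05 N and linear speed of blue_square above 0.5 m/s).
It fails at once if the lime square is dropped (moves faster than 0.5 m/s while not held) (contact force between the fingers and lime_square below 0.05 N and linear speed of lime_square above 0.5 m/s).
It fails at once if the phone, the bottle or the carton is moved more than 20 mm (distance of any of phone, bottle, carton from where it was at the start of the episode above 0.02 m).
It also fails if it takes over 72 s, if anything falls off the work surface, if the arm or the gripper's body presses on something with over 40 N, if the wrist force passes 120 N, or if a joint passes its speed limit or range.

## Working session

There is one attempt and no reset: what is moved stays moved. The work goes in short steps, Python scripts to look and compute and a tool call to move; the robot and the scene stay as the last step left them, time stands still between calls to the robot, and variables do not carry over. Pictures are saved under pics/ and viewed, at most 10 in all, crops included, and the job is handed in when it is done.

Besides the shell and the picture viewer there is one more tool, called after ">>>" as name([rows], argument=value, ...), one row to a line, values as JSON. drive_tool: Moves the arm, as the interface text tells. Its arguments: {"type":"object","properties":{"moves":{"type":"array","items":{"type":"array"}},"grip_force":{"type":"number"}},"required":["moves"]}

```bash
mkdir -p pics; cat > h.py <<'E'
import numpy as np, cv2
from plant import ctrl
def snap(n,save=None):
    c=ctrl.read_camera(n)
    if save: cv2.imwrite(save,cv2.cvtColor(c["image"],cv2.COLOR_RGB2BGR))
    return c
def ray(c,uv,z):
    uv=np.atleast_2d(np.asarray(uv,float)); R=np.array(c["R"]);t=np.array(c["t"])
    d=np.c_[(uv[:,0]-c["cx"])/c["fx"],(uv[:,1]-c["cy"])/c["fy"],np.ones(len(uv))]@R
    o=-R.T@t
    return (o+d*((z-o[2])/d[:,2])[:,None])[:,:2]
E
python3 - <<'E'
from h import *
for n in("scene","top"):
    c=snap(n,f"pics/{n}0.png"); print(n,-np.array(c["R"]).T@c["t"],c["fx"])
s=ctrl.get_state(); print(s)
E
```

```text
scene [0.94907207 0.38389729 0.91351421] 416.44512593518607
top [ 0.44396115 -0.02561872  1.00444927] 423.75389581460786
{'time': 0.1, 'qpos': array([ 1.06000506e+00,  2.87134342e-01,  1.57805856e+00, -7.37477349e-06,
        1.27860214e+00, -1.50023992e-01]), 'dq': array([-6.22214019e-05, -6.06154160e-04, -2.46292815e-03,  1.39700869e-03,
        1.17551035e-03,  2.04791091e-03]), 'joint_efforts': array([ 1.90793900e-03, -4.07293046e+01, -2.93701011e+01, -6.89654166e-05,
        3.41591978e-03,  4.31671978e-06]), 'eef_pos': array([0.23797724, 0.63104951, 0.24703214]), 'tcp_rot': array([ 1.79405841e-01,  9.83774533e-01, -1.04277649e-03, -3.53920109e-04]), 'contact_force': array([-0.2924225 , -0.07641018, -0.19981694]), 'wrist_torque': array([ 0.00468894, -0.00622644, -0.02268275]), 'finger_force': 0.0, 'opening': 0.9994850609582729}
```

View pics/scene0.png

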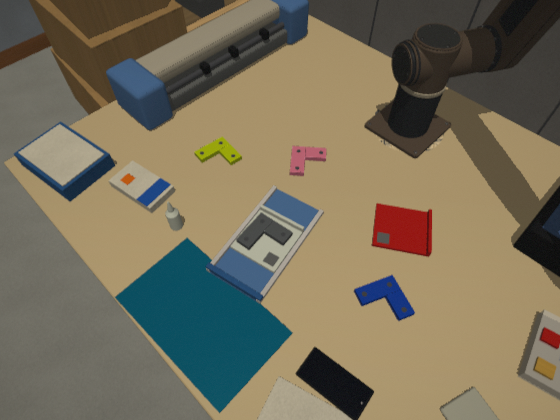

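View pics/top0.png

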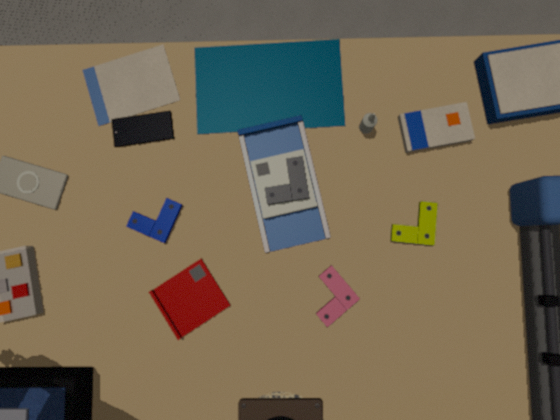

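The scene view shows the dock in the middle with its tray (~(265,240)), the blue L at (385,297) and the lime L at (220,150). The top view shows x running up and y to the left: blue at (155,220), lime at (417,225), grey in the tray at (285,185). Pink and red look-alikes sit at (338,297) and (190,298). Next I measure the corners.

```bash
cat >> h.py <<'E'
M=np.array([(-50,-50),(50,-50),(50,-10),(-10,-10),(-10,50),(-50,50)])/1000.
def fit(P,Q):   # rigid Q ~ R P + c
    a,b=P.mean(0),Q.mean(0); H=(P-a).T@(Q-b)
    th=np.arctan2(H[0,1]-H[1,0],H[0,0]+H[1,1]); R=np.array([[np.cos(th),-np.sin(th)],[np.sin(th),np.cos(th)]])
    c=b-R@a; return c,th,np.abs((P@R.T+c)-Q).max()
def masks(c):
    h=cv2.cvtColor(c["image"],cv2.COLOR_RGB2HSV)
    H,S,V=[h[...,i].astype(int) for i in range(3)]
    return dict(blue=(H>112)&(H<126)&(S>190)&(V>90),lime=(H>25)&(H<40)&(S>180)&(V>90),
      grey=(S<70)&(V<110)&(V>30),white=(S<70)&(V>150))
def blob(m,near):
    m=cv2.morphologyEx(m.astype(np.uint8),cv2.MORPH_CLOSE,np.ones((5,5)))
    cs,_=cv2.findContours(m,cv2.RETR_EXTERNAL,cv2.CHAIN_APPROX_NONE)
    cs=[k for k in cs if cv2.contourArea(k)>250]
    return min(cs,key=lambda k:np.hypot(*(k[:,0].mean(0)-near)))
def ell(c,m,near,z):
    k=blob(m,near)
    for e in np.arange(2,8,.25):
        a=cv2.approxPolyDP(k,e,True)[:,0]
        if len(a)<=6: break
    if len(a)!=6: print("corners",a.tolist()); return None
    w=ray(c,a,z)
    s=sum(w[i,0]*w[(i+1)%6,1]-w[i,1]*w[(i+1)%6,0] for i in range(6))
    if s<0: w=w[::-1]
    r=min((fit(M,np.roll(w,i,0)) for i in range(6)),key=lambda r:r[2])
    return r[0].round(4),round(np.degrees(r[1]),1),round(r[2],4)
E
python3 - <<'E'
from h import *
for n,g in(("top",dict(blue=(155,220),lime=(417,225),grey=(288,182))),("scene",dict(blue=(385,297),lime=(220,150),grey=(264,230)))):
    c=snap(n); m=masks(c)
    for k,z in(("blue",.016),("lime",.016),("grey",.028)):
        print(n,k,ell(c,m[k],g[k],z))
    for p in g.values(): print(cv2.cvtColor(c["image"],cv2.COLOR_RGB2HSV)[int(p[1]),int(p[0])])
    vis=np.zeros((420,560,3),np.uint8); vis[m["blue"]]=(255,0,0);vis[m["lime"]]=(0,255,0);vis[m["grey"]]=(128,)*3;vis[m["white"]]=(255,)*3
    cv2.imwrite(f"pics/m_{n}.png",vis)
E
```

```text
Traceback (most recent call last):
  File "h.py", line 28, in ell
    k=blob(m,near)
  File "h.py", line 26, in blob
    return min(cs,key=lambda k:np.hypot(*(k[:,0].mean(0)-near)))
ValueError: min() iterable argument is empty
```

```bash
python3 - <<'E'
from h import *
c=snap("top"); h=cv2.cvtColor(c["image"],cv2.COLOR_RGB2HSV)
for p in [(143,223),(165,218),(165,225),(425,235),(428,225),(288,193),(295,175),(262,169),(262,195),(306,205),(272,145),(320,190)]: print(p,h[p[1],p[0]])
c=snap("scene"); h=cv2.cvtColor(c["image"],cv2.COLOR_RGB2HSV)
for p in [(375,295),(395,290),(215,147),(264,222),(255,235),(270,258),(250,250),(250,268)]: print(p,h[p[1],p[0]])
E
```

```text
(143, 223) [111 194 122]
(165, 218) [111 185 128]
(165, 225) [112 184 125]
(425, 235) [31 86 68]
(428, 225) [ 31 255 137]
(288, 193) [ 8 12 86]
(295, 175) [ 8 12 86]
(262, 169) [17 21 87]
(262, 195) [ 23  26 156]
(306, 205) [ 24  27 152]
(272, 145) [107  88 130]
(320, 190) [ 18  84 133]
(375, 295) [111 212 129]
(395, 290) [111 221 127]
(215, 147) [ 32 233 165]
(264, 222) [45  7 71]
(255, 235) [30  7 73]
(270, 258) [30 15 84]
(250, 250) [ 29  29 173]
(250, 268) [107 119 131]
```

```bash
python3 - <<'E'
s=open('h.py').read()
s=s.replace("(H>112)&(H<126)&(S>190)&(V>90)","(H>106)&(H<118)&(S>150)&(V>70)").replace("(S>180)&(V>90)","(S>150)&(V>90)").replace("(S<70)&(V>150)","(S<45)&(V>125)")
open('h.py','w').write(s)
E
cat > meas.py <<'E'
from h import *
for n,g in(("top",dict(blue=(155,220),lime=(417,225),grey=(292,185))),("scene",dict(blue=(385,297),lime=(220,150),grey=(264,230)))):
    c=snap(n); m=masks(c)
    for k,z in(("blue",.016),("lime",.016),("grey",.028)):
        print(n,k,ell(c,m[k],g[k],z))
    vis=np.zeros((420,560,3),np.uint8); vis[m["blue"]]=(255,0,0);vis[m["lime"]]=(0,255,0);vis[m["grey"]]=(128,)*3;vis[m["white"]]=(255,)*3
    cv2.imwrite(f"pics/m_{n}.png",vis)
a=cv2.imread("pics/m_top.png")[100:260,110:450]; b=cv2.imread("pics/top0.png")[100:260,110:450]
cv2.imwrite("pics/cmp.png",cv2.resize(np.vstack([a,b]),None,fx=1.8,fy=1.8))
E
python3 meas.py
```

```text
top blue (array([0.5136, 0.2907]), np.float64(-23.5), np.float64(0.0053))
top lime (array([ 0.491 , -0.3145]), np.float64(-7.3), np.float64(0.0046))
top grey (array([ 0.5903, -0.018 ]), np.float64(9.3), np.float64(0.0035))
scene blue (array([0.5186, 0.293 ]), np.float64(-24.6), np.float64(0.0037))
scene lime (array([ 0.4968, -0.3127]), np.float64(-7.4), np.float64(0.0119))
scene grey (array([ 0.5986, -0.0159]), np.float64(8.2), np.float64(0.0098))
```

View pics/cmp.png

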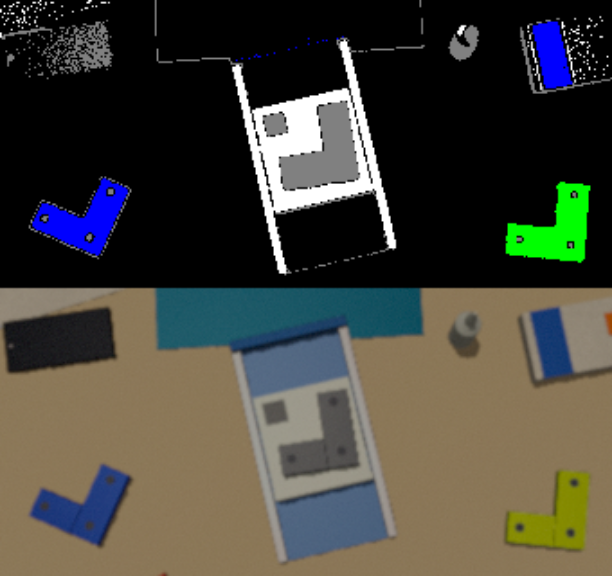

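Masks are clean: blue, lime and grey L's with three dots each. The dots (at ±30 mm on the top faces) are sharper features, so I use them in both views and also measure the tray and dock.

```bash
cat >> h.py <<'E'
D=np.array([(30,-30),(-30,-30),(-30,30)])/1000.
def dots(c,pose,z):
    """refine a pose by the three dark dots: dark-weighted centroid near each predicted pixel"""
    p,th=np.array(pose[0]),np.radians(pose[1]); g=cv2.cvtColor(c["image"],cv2.COLOR_RGB2GRAY).astype(float)
    v,u=np.mgrid[:g.shape[0],:g.shape[1]]; R3=np.array(c["R"])
    for _ in range(3):
        R=np.array([[np.cos(th),-np.sin(th)],[np.sin(th),np.cos(th)]]); W=D@R.T+p; out=[]
        for w in W:
            q=R3@np.r_[w,z]+c["t"]; q=np.array([c["fx"]*q[0]/q[2]+c["cx"],c["fy"]*q[1]/q[2]+c["cy"]])
            k=np.hypot(u-q[0],v-q[1])<5; wt=np.clip(np.median(g[k])-8-g,0,None)*k
            out.append([(wt*u).sum()/wt.sum(),(wt*v).sum()/wt.sum()])
        p,th,r=fit(D,ray(c,out,z))
    return p.round(4),round(np.degrees(th),1),round(r,4)
E
cat > meas2.py <<'E'
from h import *
for n,g in(("top",dict(blue=(155,220),lime=(417,225),grey=(292,185))),("scene",dict(blue=(385,297),lime=(220,150),grey=(264,230)))):
    c=snap(n); m=masks(c)
    for k,z in(("blue",.016),("lime",.016),("grey",.028)):
        r=ell(c,m[k],g[k],z); print(n,k,r, dots(c,r,z))
    if n=="top":
        h=cv2.cvtColor(c["image"],cv2.COLOR_RGB2HSV); w=masks(c)["white"]|masks(c)["grey"]
        w=cv2.morphologyEx(w.astype(np.uint8),cv2.MORPH_OPEN,np.ones((9,9)))
        k=blob(w,(283,185)); print("tray",cv2.contourArea(k)); r=cv2.minAreaRect(k); print(r)
        b=ray(c,cv2.boxPoints(r),.012); print(b.round(3).tolist(), b.mean(0), [np.hypot(*(b[i]-b[i-1])).round(3) for i in range(4)])
        # dock: rails' outline + stop
        # rails: outer corners near end
        for p in [(239.5,131),(303,118),(266,250),(328,239)]: print(p,ray(c,p,.014))
E
python3 meas2.py
```

```text
top blue (array([0.5136, 0.2907]), np.float64(-23.5), np.float64(0.0053)) (array([nan, nan]), np.float64(nan), np.float64(nan))
top lime (array([ 0.4922, -0.3165]), np.float64(-7.8), np.float64(0.0042)) (array([ 0.494 , -0.3156]), np.float64(-6.7), np.float64(0.0036))
top grey (array([ 0.5903, -0.018 ]), np.float64(9.3), np.float64(0.0035)) (array([ 0.5942, -0.0149]), np.float64(8.4), np.float64(0.0038))
tray 2191.0
((280.8918762207031, 183.85134887695312), (59.18363571166992, 51.12808609008789), 80.53767395019531)
[[0.646, 0.063], [0.664, -0.057], [0.525, -0.078], [0.506, 0.041]] [ 0.58514448 -0.0079674 ] [np.float64(0.141), np.float64(0.122), np.float64(0.141), np.float64(0.12)]
(239.5, 131) [[0.71325525 0.08954239]]
(303, 118) [[ 0.74257003 -0.06268889]]
(266, 250) [[0.42966791 0.02822136]]
(328, 239) [[ 0.45357093 -0.11620848]]
scene blue (array([0.5186, 0.293 ]), np.float64(-24.6), np.float64(0.0037)) (array([nan, nan]), np.float64(nan), np.float64(nan))
scene lime (array([ 0.4968, -0.3127]), np.float64(-7.4), np.float64(0.0119)) (array([ 0.4961, -0.3155]), np.float64(-5.3), np.float64(0.0029))
scene grey (array([ 0.5979, -0.0159]), np.float64(8.1), np.float64(0.0067)) (array([ 0.5962, -0.0166]), np.float64(8.5), np.float64(0.0036))h.py:48: RuntimeWarning: invalid value encountered in scalar divide
  out.append([(wt*u).sum()/wt.sum(),(wt*v).sum()/wt.sum()])
  return _methods._mean(a, axis=axis, dtype=dtype,
  ret = ret.dtype.type(ret / rcount)
```

```bash
python3 - <<'E'
s=open('h.py').read()
s=s.replace("g=cv2.cvtColor(c[\"image\"],cv2.COLOR_RGB2GRAY).astype(float)","g=cv2.GaussianBlur(c[\"image\"],(3,3),0).astype(float)")
s=s.replace("wt=np.clip(np.median(g[k])-8-g,0,None)*k","dd=np.linalg.norm(g-np.median(g[k],0),axis=2); wt=np.clip(dd-.35*dd[k].max(),0,None)*k")
s=s.replace("    return p.round(4),round(np.degrees(th),1),round(r,4)\n","    Q=ray(c,out,z); return p.round(4),round(np.degrees(th),1),round(r,4),((Q-p)@R*1000).round(1).tolist()\n")
open('h.py','w').write(s)
E
python3 meas2.py | egrep "blue|lime|grey"
```

```text
top blue (array([0.5132, 0.2907]), np.float64(-23.0), np.float64(0.0055)) (array([0.517, 0.294]), np.float64(-23.7), np.float64(0.0036), [[33.2, -31.6], [-31.6, -31.5], [-31.6, 33.2]])
top lime (array([ 0.4929, -0.3169]), np.float64(-7.1), np.float64(0.0041)) (array([ 0.4941, -0.3156]), np.float64(-6.7), np.float64(0.0036), [[33.3, -31.7], [-31.6, -31.7], [-31.7, 33.4]])
top grey (array([ 0.5903, -0.0176]), np.float64(9.3), np.float64(0.0043)) (array([ 0.5943, -0.0149]), np.float64(8.4), np.float64(0.0037), [[33.4, -31.8], [-31.6, -31.7], [-31.8, 33.5]])
scene blue (array([0.5186, 0.293 ]), np.float64(-24.6), np.float64(0.0037)) (array([0.518 , 0.2926]), np.float64(-23.7), np.float64(0.0038), [[33.4, -31.7], [-31.7, -31.7], [-31.7, 33.4]])
scene lime (array([ 0.4963, -0.3131]), np.float64(-7.0), np.float64(0.0074)) (array([ 0.4957, -0.3183]), np.float64(-6.8), np.float64(0.0034), [[33.4, -31.9], [-32.1, -31.3], [-31.5, 33.4]])
scene grey (array([ 0.5986, -0.0159]), np.float64(8.2), np.float64(0.0098)) (array([ 0.5958, -0.017 ]), np.float64(8.7), np.float64(0.0034), [[33.2, -31.6], [-31.6, -31.8], [-31.6, 33.5]])
```

```bash
sed -i 's/^D=.*/D=np.array([(35,-30),(-30,-30),(-30,35)])\/1000./' h.py; cat >> h.py <<'E'
def rz(deg): a=np.radians(deg); return np.array([[np.cos(a),-np.sin(a)],[np.sin(a),np.cos(a)]])
def go(x,y,z,phi):
    """shift in present tool axes, and turn about tool z, to a tool-down pose with closing axis at phi (deg)"""
    from scipy.spatial.transform import Rotation as Ro
    s=ctrl.get_state(); R=Ro.from_quat(s["tcp_rot"]).as_matrix(); d=np.array([x,y,z])-s["eef_pos"]
    ph=np.degrees(np.arctan2(R[1,1],R[0,1])); a=(ph-phi+180)%360-180
    print("phi now",ph.round(2),"shift tool mm",(R.T@d*1000).round(1),"turn z rad",np.radians(a).round(4),
      "| after turn, shift mm",((R@Ro.from_rotvec([0,0,np.radians(a)]).as_matrix()).T@d*1000).round(1),"tilt",R[:,2].round(4))
E
python3 meas2.py | egrep "blue|lime|grey" | sed 's/.*))//;s/np.float64//g'
python3 - <<'E'
from h import *
p=np.array([.5163,.2918])
g=p+rz(-23.7)@[.010,-.030]; print(g); go(*g,.1,66.3)
E
```

```text
(array([0.5147, 0.2932]), (-23.7), (0.0002), [[34.9, -30.0], [-29.9, -29.9], [-30.0, 34.8]])
 (array([ 0.4923, -0.3171]), (-6.7), (0.0001), [[35.0, -30.0], [-30.0, -30.1], [-30.0, 35.1]])
 (array([ 0.5929, -0.0169]), (8.4), (0.0003), [[35.3, -30.1], [-30.2, -30.0], [-30.1, 35.1]])
 (array([0.5158, 0.2917]), (-23.7), (0.0001), [[35.1, -30.0], [-30.1, -30.0], [-30.0, 35.1]])
 (array([ 0.4946, -0.3189]), (-8.2), (0.0017), [[35.5, -29.9], [-29.9, -31.7], [-30.4, 36.5]])
 (array([ 0.596 , -0.0179]), (10.3), (0.0031), [[37.7, -30.8], [-32.9, -29.6], [-30.1, 35.7]])
[0.51339819 0.26031064]
phi now 69.33 shift tool mm [-388.5 -250.2  148.4] turn z rad 0.0528 | after turn, shift mm [-401.2 -229.3  148.4] tilt [ 0.e+00  1.e-04 -1.e+00]
```

>>> drive_tool([
  [[0,0,0.053],[0,0,0],0.07],
  [[0,0,0],[-0.05,-0.0286,0.015],0.07],
  [[0,0,0],[-0.05,-0.0286,0.015],0.07],
  [[0,0,0],[-0.05,-0.0286,0.015],0.07],
  [[0,0,0],[-0.05,-0.0286,0.015],0.07],
], grip_force=60)

```text
time: 1.27
eef_pos: [0.3763, 0.445, 0.1882]
tcp_rot: [0.205, 0.979, 0.0, 0.0]
contact_force: [1.2, -0.6, -0.1]
opening: 0.818
finger_force: 0.0
```

>>> drive_tool([
  [[0,0,0],[-0.05,-0.0286,0.015],0.07],
  [[0,0,0],[-0.05,-0.0286,0.015],0.07],
  [[0,0,0],[-0.05,-0.0286,0.015],0.07],
  [[0,0,0],[-0.05,-0.0286,0.015],0.07],
  [[0,0,0],[0,0,0.05],0.07],
])

```text
time: 1.9
eef_pos: [0.5183, 0.259, 0.0816]
tcp_rot: [0.208, 0.978, 0.002, 0.005]
contact_force: [-0.3, 0.9, -0.3]
opening: 0.82
finger_force: 0.0
```

```bash
python3 - <<'E'
from h import *
go(.5124,.2610,.018,66.3)
snap("scene","pics/s1.png"); print(ctrl.get_state()["opening"],ctrl.get_state()["time"])
im=cv2.imread("pics/s1.png")[180:380,260:500]; cv2.imwrite("pics/s1c.png",cv2.resize(im,None,fx=3,fy=3))
E
```

```text
phi now 65.98 shift tool mm [ 6.7 -1.  63.5] turn z rad -0.0056 | after turn, shift mm [ 6.7 -0.9 63.5] tilt [ 0.0101  0.0024 -0.9999]
0.8181887101816434 1.95
```

View pics/s1c.png

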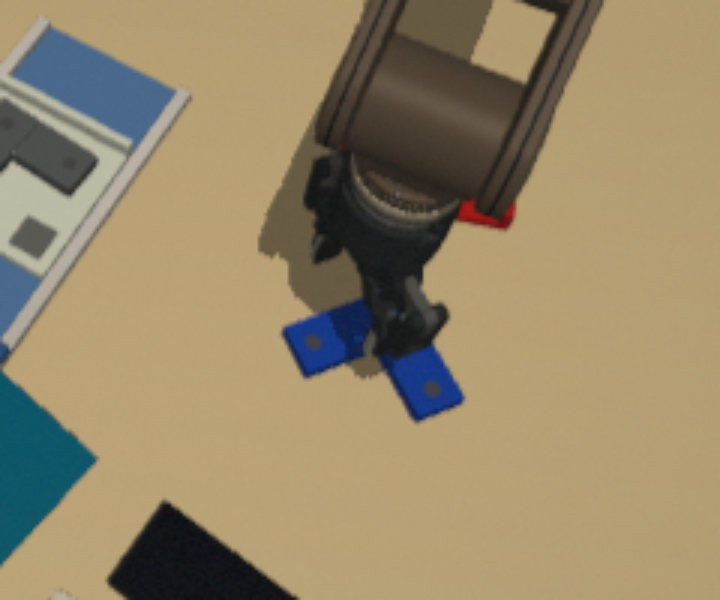

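The crop shows the open gripper hovering over the blue L's x-arm (about (370,330) in the crop). I let it settle before descending.

>>> drive_tool([
  [[0,0,0],[0,0,0.02],0.07],
  [[0,0,0],[0,0,0],0.07],
  [[0,0,0],[0,0,0],0.07],
])

```text
time: 2.33
eef_pos: [0.5132, 0.2623, 0.0599]
tcp_rot: [0.205, 0.979, 0.001, 0.001]
contact_force: [0.0, -1.6, 0.1]
opening: 0.817
finger_force: 0.0
```

```bash
python3 - <<'E'
from h import *
go(.5124,.2610,.018,66.3)
E
```

```text
phi now 66.37 shift tool mm [ 0.3 -1.6 41.9] turn z rad 0.0012 | after turn, shift mm [ 0.3 -1.6 41.9] tilt [ 2.6e-03  8.0e-04 -1.0e+00]
```

>>> drive_tool([
  [[0,0,0],[0,-0.0016,0.02],0.07],
  [[0,0,0],[0,0,0.014],0.07],
  [[0,0,0],[0,0,0.004],0.07],
  [[0,0,0],[0,0,0],0.07],
  [[0,0,0],[0,0,0],0.07],
])

```text
time: 2.95
eef_pos: [0.5123, 0.2598, 0.0207]
tcp_rot: [0.205, 0.979, 0.0, 0.0]
contact_force: [1.2, -0.1, -0.6]
opening: 0.819
finger_force: 0.0
```

```bash
python3 - <<'E'
from h import *
go(.5124,.2610,.018,66.3); print(ctrl.get_state()["contact_force"])
E
```

```text
phi now 66.29 shift tool mm [0.4 1.1 2.7] turn z rad -0.0002 | after turn, shift mm [0.3 1.1 2.7] tilt [ 7.e-04  2.e-04 -1.e+00]
[ 1.18368719 -0.10951964 -0.57514699]
```

>>> drive_tool([
  [[0,0,0],[0,0.001,0.002],0.07],
  [[0,0,0],[0,0,0],0.036],
  [[0,0,0],[0,0,0],0.036],
  [[0,0,0],[0,0,0],0.034],
  [[0,0,0],[0,0,0],0.034],
], grip_force=50)

```text
time: 3.58
eef_pos: [0.5128, 0.2608, 0.0189]
tcp_rot: [0.205, 0.979, 0.0, 0.001]
contact_force: [0.7, 0.6, 2.9]
opening: 0.455
finger_force: 52.2
```

>>> drive_tool([
  [[0,0,0],[0,0,0],0.03],
  [[0,0,0],[0,0,0],0.03],
])

```text
time: 3.82
eef_pos: [0.5128, 0.2608, 0.0189]
tcp_rot: [0.205, 0.979, 0.0, 0.001]
contact_force: [0.5, 0.0, 5.5]
opening: 0.453
finger_force: 52.3
```

>>> drive_tool([
  [[0,0,0],[0,0,-0.01],0.03],
  [[0,0,0],[0,0,-0.02],0.03],
  [[0,0,0],[0,0,-0.03],0.03],
  [[0,0,0.1],[0,0,-0.03],0.03],
  [[0,0,0.18],[0,0,-0.02],0.03],
])

```text
time: 4.45
eef_pos: [0.5127, 0.2608, 0.1311]
tcp_rot: [0.342, 0.94, 0.001, 0.001]
contact_force: [0.3, 0.5, -1.5]
opening: 0.452
finger_force: 51.7
```

>>> drive_tool([
  [[0,0,0.18],[0,0,0],0.03],
  [[0,0,0.18],[0,0,0],0.03],
  [[0,0,0.18],[0,0,0],0.03],
  [[0,0,0.18],[0,0,0],0.03],
  [[0,0,0.18],[0,0,0],0.03],
])

```text
time: 5.08
eef_pos: [0.512, 0.2606, 0.1292]
tcp_rot: [0.717, 0.697, -0.0, 0.0]
contact_force: [0.4, 0.2, -1.5]
opening: 0.456
finger_force: 51.7
```

>>> drive_tool([
  [[0,0,0.18],[0,0,0],0.03],
  [[0,0,0.18],[0,0,0],0.03],
  [[0,0,0.18],[0,0,0],0.03],
  [[0,0,0.18],[0,0,0],0.03],
  [[0,0,0.18],[0,0,0],0.03],
])

```text
time: 5.7
eef_pos: [0.512, 0.2606, 0.1292]
tcp_rot: [0.949, 0.315, -0.0, -0.0]
contact_force: [-0.0, 0.0, -0.8]
opening: 0.45
finger_force: 51.7
```

>>> drive_tool([
  [[0,0,0.18],[0,0,0],0.03],
  [[0,0,0.18],[0,0,0],0.03],
  [[0,0,0.14],[0,0,0],0.03],
  [[0,0,0],[0,0,0],0.03],
  [[0,0,0],[0,0,0],0.03],
])

```text
time: 6.32
eef_pos: [0.5122, 0.2607, 0.1288]
tcp_rot: [0.997, 0.075, 0.0, -0.0]
contact_force: [-0.4, -0.1, -1.2]
opening: 0.452
finger_force: 51.7
```

```bash
python3 - <<'E'
from h import *
p=np.array([.5938,-.0175])+rz(188.4)@[.010,-.030]; print(p)
go(*p,.10,66.3-147.9)
c=snap("scene","pics/s2.png")
s=ctrl.get_state(); q=np.array(c["R"])@s["eef_pos"]+c["t"]; print(s["qpos"].round(2),s["opening"], c["fx"]*q[0]/q[2]+c["cx"],c["fy"]*q[1]/q[2]+c["cy"])
im=cv2.imread("pics/s2.png")[150:350,240:480]; cv2.imwrite("pics/s2c.png",cv2.resize(im,None,fx=3,fy=3))
E
```

```text
[0.57952479 0.01071734]
phi now -81.41 shift tool mm [ 29.3 257.2  28.8] turn z rad 0.0033 | after turn, shift mm [ 30.1 257.1  28.8] tilt [ 3.e-04  1.e-04 -1.e+00]
[0.29 0.2  1.92 0.   1.03 1.72] 0.4552627322199056 384.3018772865813 267.6045608355561
```

View pics/s2c.png

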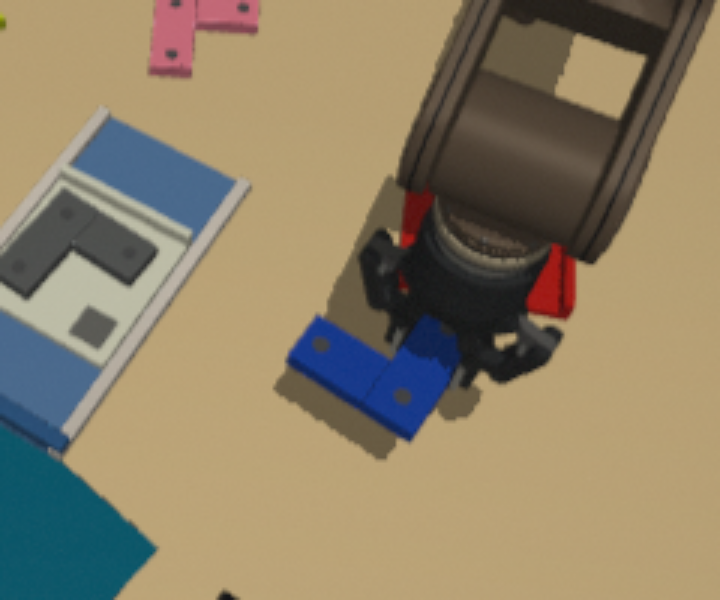

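The blue L is held level. Two dots show at full-image (347,265) (y-arm end) and (374,282) (corner), so I can check the pose in the hand.

```bash
cat >> h.py <<'E'
def dotpix(c,q,r=4):
    g=cv2.GaussianBlur(c["image"],(3,3),0).astype(float); v,u=np.mgrid[:g.shape[0],:g.shape[1]]
    for _ in range(3):
        k=np.hypot(u-q[0],v-q[1])<r; dd=np.linalg.norm(g-np.median(g[k],0),axis=2); wt=np.clip(dd-.35*dd[k].max(),0,None)*k
        q=((wt*u).sum()/wt.sum(),(wt*v).sum()/wt.sum())
    return q
E
python3 - <<'E'
from h import *
c=snap("scene"); s=ctrl.get_state()
q=[dotpix(c,p) for p in((374,282.3),(346.7,265))]; w=ray(c,q,.1288-.0029); print(q,w)
r=fit(D[1:],w); print(r[0],np.degrees(r[1]),r[2])
print("piece mid rel. TCP in piece frame",rz(-np.degrees(r[1]))@(s["eef_pos"][:2]-r[0])*1000)
E
```

```text
[(np.float64(373.3080790771607), np.float64(282.78389923051213)), (np.float64(346.3760076418445), np.float64(265.6254843910269))] [[0.55436723 0.26520762]
 [0.56320148 0.20151189]]
[0.52872535 0.23171467] -172.10376403312577 0.00034398634694982055
piece mid rel. TCP in piece frame [ 12.3988809  -30.94197392]
```

>>> drive_tool([
  [[0,0,0],[0.0046,0.04,0],0.03],
  [[0,0,0],[0.0056,0.052,0.005],0.03],
  [[0,0,0],[0.0056,0.052,0.01],0.03],
  [[0,0,0],[0.0056,0.052,0.01],0.03],
  [[0,0,0],[0.0044,0.04,0.01],0.03],
])

```text
time: 7.05
eef_pos: [0.573, 0.029, 0.0933]
tcp_rot: [0.997, 0.074, 0.0, 0.0]
contact_force: [0.8, -0.1, -1.7]
opening: 0.454
finger_force: 51.7
```

>>> drive_tool([
  [[0,0,0],[0.002,0.0207,0.01],0.03],
  [[0,0,0],[0,0,0.01],0.03],
  [[0,0,0],[0,0,0],0.03],
  [[0,0,0],[0,0,0],0.03],
  [[0,0,0],[0,0,0],0.03],
])

```text
time: 7.68
eef_pos: [0.5778, 0.0118, 0.0739]
tcp_rot: [0.997, 0.075, 0.0, 0.0]
contact_force: [0.9, 0.3, -1.2]
opening: 0.456
finger_force: 51.7
```

```bash
python3 - <<'E'
from h import *
go(.5780,.0110,.0479,-81.5)
s=ctrl.get_state(); 
c=snap("scene","pics/s3.png")
im=cv2.imread("pics/s3.png")[150:350,160:400]; cv2.imwrite("pics/s3c.png",cv2.resize(im,None,fx=3,fy=3))
E
```

```text
phi now -81.44 shift tool mm [ 0.1  0.9 26. ] turn z rad 0.001 | after turn, shift mm [ 0.1  0.9 26. ] tilt [ 9.e-04 -0.e+00 -1.e+00]
```

View pics/s3c.png

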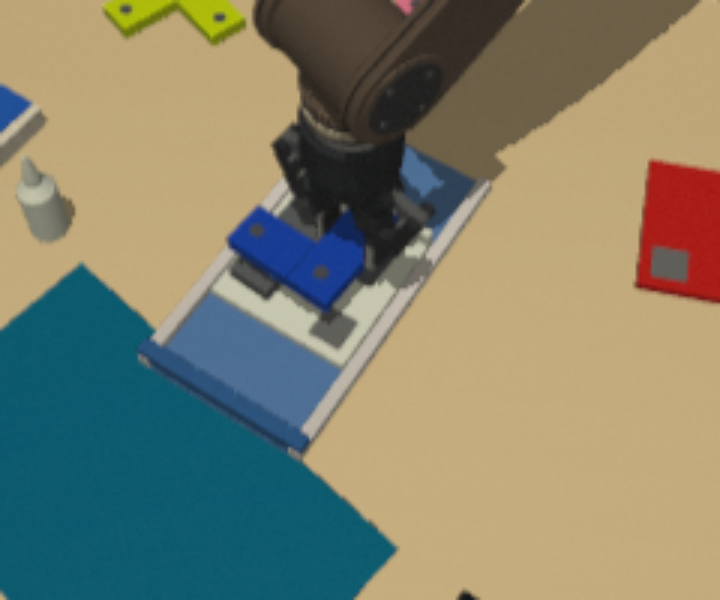

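The blue L hovers over the grey one, corner toward the empty quarter (crop (320,270)). I lower it gently.

>>> drive_tool([
  [[0,0,0],[0,0.0008,0.012],0.03],
  [[0,0,0],[0,0,0.008],0.03],
  [[0,0,0],[0,0,0.004],0.03],
  [[0,0,0],[0,0,0],0.03],
  [[0,0,0],[0,0,0],0.03],
])

```text
time: 8.35
eef_pos: [0.5779, 0.01, 0.0495]
tcp_rot: [0.997, 0.074, 0.0, 0.0]
contact_force: [-0.2, -0.2, -1.6]
opening: 0.453
finger_force: 51.8
```

>>> drive_tool([
  [[0,0,0],[0,0,0.001],0.03],
  [[0,0,0],[0,0,0],0.03],
])

```text
time: 8.6
eef_pos: [0.5778, 0.01, 0.0485]
tcp_rot: [0.997, 0.074, 0.0, 0.0]
contact_force: [-1.2, 0.4, -1.3]
opening: 0.458
finger_force: 51.8
```

>>> drive_tool([
  [[0,0,0],[0,0,0.001],0.03],
  [[0,0,0],[0,0,0],0.03],
])

```text
time: 8.85
eef_pos: [0.5776, 0.0101, 0.0473]
tcp_rot: [0.997, 0.074, -0.0, -0.0]
contact_force: [0.7, -0.3, -1.7]
opening: 0.455
finger_force: 51.7
```

>>> drive_tool([
  [[0,0,0],[0,0,0.0007],0.03],
  [[0,0,0],[0,0,0],0.03],
])

```text
time: 9.1
eef_pos: [0.5778, 0.0101, 0.0469]
tcp_rot: [0.997, 0.074, 0.0, 0.0]
contact_force: [-0.5, 0.3, 1.4]
opening: 0.454
finger_force: 52.0
```

>>> drive_tool([
  [[0,0,0],[0,0,0.0003],0.03],
  [[0,0,0],[0,0,0],0.04],
  [[0,0,0],[0,0,0],0.045],
  [[0,0,0],[0,0,0],0.06],
  [[0,0,0],[0,0,0],0.06],
], grip_force=20)

```text
time: 9.72
eef_pos: [0.5777, 0.01, 0.0462]
tcp_rot: [0.997, 0.074, 0.0, 0.0]
contact_force: [-0.6, -0.1, 0.5]
opening: 0.703
finger_force: 0.0
```

>>> drive_tool([
  [[0,0,0],[0,0,-0.01],0.06],
  [[0,0,0],[0,0,-0.05],0.07],
  [[0,0,0],[0,0,-0.05],0.07],
  [[0,0,0],[0,0.06,0],0.07],
  [[0,0,0],[0,0.06,0],0.07],
])

```text
time: 10.35
eef_pos: [0.5964, -0.1095, 0.1588]
tcp_rot: [0.997, 0.075, 0.002, 0.001]
contact_force: [0.2, 1.1, -0.4]
opening: 0.818
finger_force: 0.0
```

```bash
python3 - <<'E'
from h import *
g=np.array([.4930,-.3175])+rz(-6.7)@[.010,-.030]; print(g); go(*g,.06,-96.7)
c=snap("scene","pics/s4.png")
im=cv2.imread("pics/s4.png")[130:330,160:400]; cv2.imwrite("pics/s4c.png",cv2.resize(im,None,fx=3,fy=3))
E
```

```text
[ 0.49943158 -0.34846183]
phi now -81.4 shift tool mm [-131.9  221.6   98.8] turn z rad 0.267 | after turn, shift mm [-68.8 248.6  98.8] tilt [ 0.0038 -0.0014 -1.    ]
```

View pics/s4c.png

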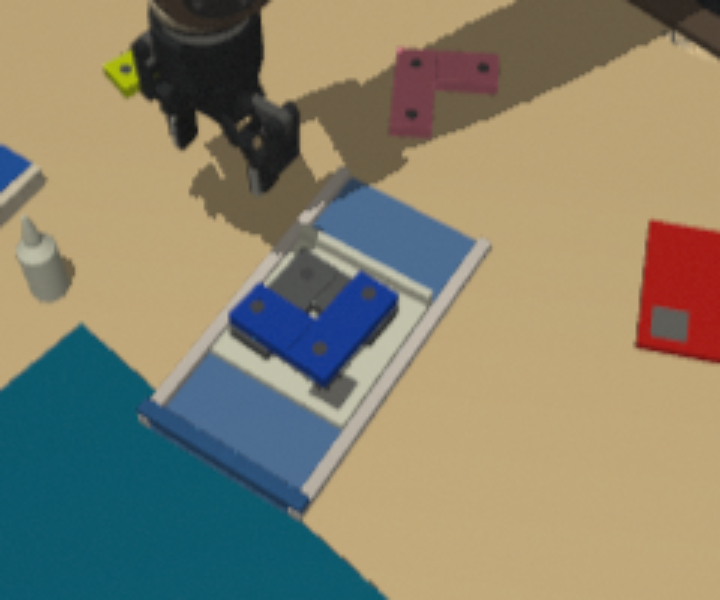

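Blue lies neatly on grey: blue dots at full-image (267,246), (246,232), (283,228), and the grey corner dot at (262,221) shows in its empty quarter. I measure it and go on to the lime.

>>> drive_tool([
  [[0,0,0.15],[0,0,0],0.07],
  [[0,0,0.117],[0,0,0],0.07],
  [[0,0,0],[-0.0138,0.05,0],0.07],
  [[0,0,0],[-0.0138,0.05,0.01],0.07],
  [[0,0,0],[-0.0138,0.05,0.02],0.07],
])

```text
time: 11.02
eef_pos: [0.5368, -0.2543, 0.128]
tcp_rot: [0.998, -0.059, 0.002, 0.001]
contact_force: [0.9, -0.6, -0.0]
opening: 0.821
finger_force: 0.0
```

>>> drive_tool([
  [[0,0,0],[-0.0138,0.05,0.02],0.07],
  [[0,0,0],[-0.0136,0.0486,0.02],0.07],
  [[0,0,0],[0,0,0.028],0.07],
  [[0,0,0],[0,0,0],0.07],
  [[0,0,0],[0,0,0],0.07],
])

```text
time: 11.65
eef_pos: [0.4982, -0.3472, 0.0595]
tcp_rot: [0.998, -0.059, 0.001, 0.0]
contact_force: [0.3, 0.3, -0.1]
opening: 0.818
finger_force: 0.0
```

```bash
python3 - <<'E'
from h import *
go(.4994,-.3485,.018,-96.7)
for n in("scene","top"):
    c=snap(n); r=dots(c,(np.array([.5938,-.0175]),188.4),.044); print(n,r)
    c["image"]; w=np.array([.5938,-.0175,.028])+np.r_[rz(8.4)@[-.03,-.03],0]; q=np.array(c["R"])@w+c["t"]; q=(c["fx"]*q[0]/q[2]+c["cx"],c["fy"]*q[1]/q[2]+c["cy"])
    print("grey corner dot",ray(c,dotpix(c,q),.028)-rz(8.4)@[-.03,-.03])
E
```

```text
phi now -96.79 shift tool mm [ 1.3  1.2 41.5] turn z rad -0.0016 | after turn, shift mm [ 1.3  1.2 41.5] tilt [ 1.e-03 -9.e-04 -1.e+00]
scene (array([ 0.5914, -0.0218]), np.float64(-172.8), np.float64(0.002), [[36.2, -30.8], [-31.0, -31.3], [-30.4, 37.2]])
grey corner dot [[ 0.59478499 -0.01901447]]
top (array([ 0.5908, -0.0186]), np.float64(-172.2), np.float64(0.0001), [[35.1, -30.0], [-30.0, -29.9], [-30.0, 35.0]])
grey corner dot [[ 0.5929153  -0.01686159]]
```

>>> drive_tool([
  [[0,0,0],[0.0012,0.0012,0.02],0.07],
  [[0,0,0],[0,0,0.014],0.07],
  [[0,0,0],[0,0,0.005],0.07],
  [[0,0,0],[0,0,0],0.07],
  [[0,0,0],[0,0,0],0.07],
])

```text
time: 12.38
eef_pos: [0.4988, -0.3489, 0.0197]
tcp_rot: [0.998, -0.06, 0.0, 0.0]
contact_force: [0.5, 0.0, -0.7]
opening: 0.818
finger_force: 0.0
```

```bash
python3 - <<'E'
from h import *
go(.4994,-.3485,.0185,-96.7); print(ctrl.get_state()["contact_force"])
c=snap("scene","pics/s5.png")
im=cv2.imread("pics/s5.png")[80:240,130:330]; cv2.imwrite("pics/s5c.png",cv2.resize(im,None,fx=3.5,fy=3.5))
E
```

```text
phi now -96.83 shift tool mm [ 0.6 -0.5  1.2] turn z rad -0.0023 | after turn, shift mm [ 0.6 -0.5  1.2] tilt [ 5.e-04 -5.e-04 -1.e+00]
[ 0.51700071  0.01758821 -0.68243336]
```

View pics/s5c.png

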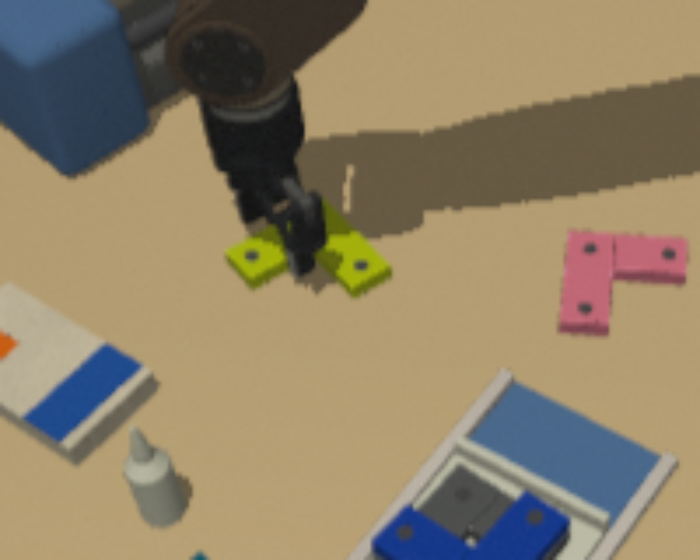

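The jaws straddle the lime's x-arm at crop (300,240), with one finger in its empty quarter. I close on it.

>>> drive_tool([
  [[0,0,0],[0.0005,0,0.0005],0.07],
  [[0,0,0],[0,0,0],0.036],
  [[0,0,0],[0,0,0],0.034],
  [[0,0,0],[0,0,0],0.03],
  [[0,0,0],[0,0,0],0.03],
], grip_force=50)

```text
time: 13.05
eef_pos: [0.4994, -0.349, 0.0193]
tcp_rot: [0.998, -0.06, 0.0, 0.0]
contact_force: [0.8, -0.9, 2.4]
opening: 0.453
finger_force: 52.4
```

>>> drive_tool([
  [[0,0,0],[0,0,0],0.03],
  [[0,0,0],[0,0,0],0.03],
])

```text
time: 13.3
eef_pos: [0.4994, -0.349, 0.0193]
tcp_rot: [0.998, -0.06, 0.0, 0.0]
contact_force: [0.5, -0.8, 3.9]
opening: 0.453
finger_force: 52.4
```

>>> drive_tool([
  [[0,0,0],[0,0,-0.01],0.03],
  [[0,0,0],[0,0,-0.02],0.03],
  [[0,0,0],[0,0,-0.04],0.03],
  [[0,0,-0.13],[0,0,-0.03],0.03],
  [[0,0,-0.128],[0,0,-0.02],0.03],
])

```text
time: 13.92
eef_pos: [0.4995, -0.349, 0.1419]
tcp_rot: [0.997, 0.072, 0.001, 0.001]
contact_force: [0.2, 0.4, -2.2]
opening: 0.451
finger_force: 52.0
```

>>> drive_tool([
  [[0,0,0],[0,0,0],0.03],
  [[0,0,0],[0,0,0],0.03],
])

```text
time: 14.18
eef_pos: [0.4985, -0.3481, 0.1381]
tcp_rot: [0.998, 0.068, -0.001, -0.001]
contact_force: [0.2, 0.2, -1.9]
opening: 0.454
finger_force: 51.9
```

```bash
python3 - <<'E'
from h import *
go(.6064,-.0470,.0633,-82.0); print(ctrl.get_state()["eef_pos"])
E
```

```text
phi now -82.15 shift tool mm [ 148.1 -283.5   75. ] turn z rad -0.0027 | after turn, shift mm [ 148.9 -283.1   75. ] tilt [-0.0011  0.001  -1.    ]
[ 0.49845494 -0.34812123  0.13812338]
```

>>> drive_tool([
  [[0,0,0],[0.016,-0.03,0],0.03],
  [[0,0,0],[0.025,-0.048,0],0.03],
  [[0,0,0],[0.028,-0.0535,0],0.03],
  [[0,0,0],[0.028,-0.0535,0.01],0.03],
  [[0,0,0],[0.025,-0.048,0.01],0.03],
])

```text
time: 14.8
eef_pos: [0.5871, -0.0987, 0.117]
tcp_rot: [0.998, 0.069, -0.001, -0.001]
contact_force: [0.7, 1.1, -2.3]
opening: 0.451
finger_force: 51.9
```

>>> drive_tool([
  [[0,0,0],[0.016,-0.03,0.01],0.03],
  [[0,0,0],[0.0105,-0.0203,0.01],0.03],
  [[0,0,0],[0,0,0.01],0.03],
  [[0,0,0],[0,0,0],0.03],
  [[0,0,0],[0,0,0],0.03],
])

```text
time: 15.42
eef_pos: [0.6066, -0.0486, 0.0887]
tcp_rot: [0.998, 0.069, -0.0, 0.0]
contact_force: [-0.1, 0.2, -1.3]
opening: 0.453
finger_force: 51.9
```

```bash
python3 - <<'E'
from h import *
go(.6064,-.0470,.0633,-82.0); print(ctrl.get_state()["eef_pos"])
c=snap("scene","pics/s6.png")
im=cv2.imread("pics/s6.png")[130:330,160:400]; cv2.imwrite("pics/s6c.png",cv2.resize(im,None,fx=3,fy=3))
E
```

```text
phi now -82.14 shift tool mm [-0.  -1.6 25.4] turn z rad -0.0024 | after turn, shift mm [-0.  -1.6 25.4] tilt [-4.e-04 -1.e-04 -1.e+00]
[ 0.60663409 -0.0485786   0.08867996]
```

View pics/s6c.png

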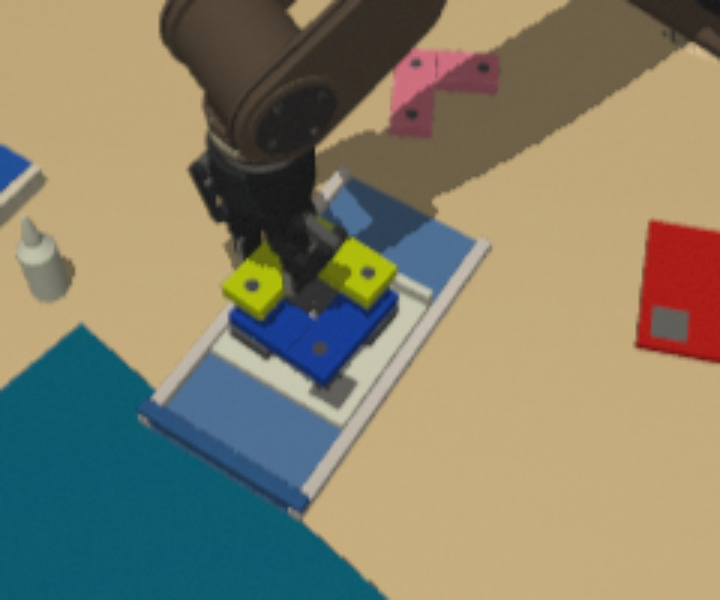

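Lime hovers above blue in line with it, corner over the blue's empty quarter (crop (300,265)). I lower it.

>>> drive_tool([
  [[0,0,0],[0,-0.0015,0.012],0.03],
  [[0,0,0],[0,0,0.008],0.03],
  [[0,0,0],[0,0,0.003],0.03],
  [[0,0,0],[0,0,0],0.03],
  [[0,0,0],[0,0,0],0.03],
])

```text
time: 16.1
eef_pos: [0.6069, -0.0461, 0.0661]
tcp_rot: [0.998, 0.069, 0.0, 0.0]
contact_force: [0.3, 0.5, -1.2]
opening: 0.455
finger_force: 51.9
```

>>> drive_tool([
  [[0,0,0],[0,0,0.001],0.03],
  [[0,0,0],[0,0,0],0.03],
])

```text
time: 16.35
eef_pos: [0.6068, -0.0461, 0.065]
tcp_rot: [0.998, 0.069, 0.0, 0.0]
contact_force: [0.3, 0.6, -2.1]
opening: 0.451
finger_force: 51.9
```

>>> drive_tool([
  [[0,0,0],[0,0,0.001],0.03],
  [[0,0,0],[0,0,0],0.03],
])

```text
time: 16.6
eef_pos: [0.6066, -0.046, 0.0637]
tcp_rot: [0.998, 0.069, -0.0, -0.0]
contact_force: [0.4, 1.0, -1.6]
opening: 0.454
finger_force: 51.9
```

>>> drive_tool([
  [[0,0,0],[0,0,0.0008],0.03],
  [[0,0,0],[0,0,0],0.03],
])

```text
time: 16.85
eef_pos: [0.6067, -0.0461, 0.0633]
tcp_rot: [0.998, 0.069, -0.0, -0.0]
contact_force: [-0.1, 0.2, 0.7]
opening: 0.452
finger_force: 52.1
```

Contact. Release and retreat, then look.

>>> drive_tool([
  [[0,0,0],[0,0,0.0003],0.03],
  [[0,0,0],[0,0,0],0.04],
  [[0,0,0],[0,0,0],0.045],
  [[0,0,0],[0,0,0],0.06],
  [[0,0,0],[0,0,0],0.06],
], grip_force=20)

```text
time: 17.48
eef_pos: [0.6067, -0.0461, 0.0627]
tcp_rot: [0.998, 0.069, 0.0, 0.0]
contact_force: [-0.5, 0.1, 0.3]
opening: 0.704
finger_force: 0.0
```

>>> drive_tool([
  [[0,0,0],[0,0,-0.01],0.06],
  [[0,0,0],[0,0,-0.05],0.06],
  [[0,0,0],[0,0,-0.05],0.06],
  [[0,0,0],[-0.06,0,0],0.03],
  [[0,0,0],[-0.06,0,0],0.0],
])

```text
time: 18.1
eef_pos: [0.4875, -0.0631, 0.1747]
tcp_rot: [0.998, 0.07, 0.002, 0.001]
contact_force: [0.4, -0.7, 0.9]
opening: 0.28
finger_force: 0.0
```

>>> drive_tool([
  [[0,0,0],[-0.03,0.045,0],0],
  [[0,0,0],[0,0.055,0],0],
  [[0,0,0],[0,0.055,0],0],
  [[0,0,0],[0,0,0],0],
  [[0,0,0],[0,0,0],0],
])

```text
time: 18.73
eef_pos: [0.4794, -0.22, 0.1729]
tcp_rot: [0.998, 0.069, -0.0, -0.0]
contact_force: [-0.5, -0.4, 1.1]
opening: -0.002
finger_force: 0.0
```

```bash
python3 - <<'E'
from h import *
for n in("scene","top"):
    c=snap(n,f"pics/{n}7.png"); print(n,dots(c,(np.array([.592,-.0183]),8.1),.06))
a=cv2.imread("pics/scene7.png")[170:320,180:360]; b=cv2.imread("pics/top7.png")[100:250,200:380]
cv2.imwrite("pics/c7.png",cv2.resize(np.hstack([a,b]),None,fx=2.2,fy=2.2,interpolation=cv2.INTER_CUBIC))
print(ctrl.get_state()["eef_pos"])
E
```

```text
scene (array([ 0.5937, -0.0199]), np.float64(7.5), np.float64(0.0002), [[35.1, -30.0], [-30.0, -29.8], [-30.0, 34.9]])
top (array([ 0.592 , -0.0179]), np.float64(7.7), np.float64(0.0001), [[35.0, -30.0], [-30.0, -29.9], [-30.0, 34.9]])
[ 0.47938935 -0.21904026  0.17266887]
```

View pics/c7.png

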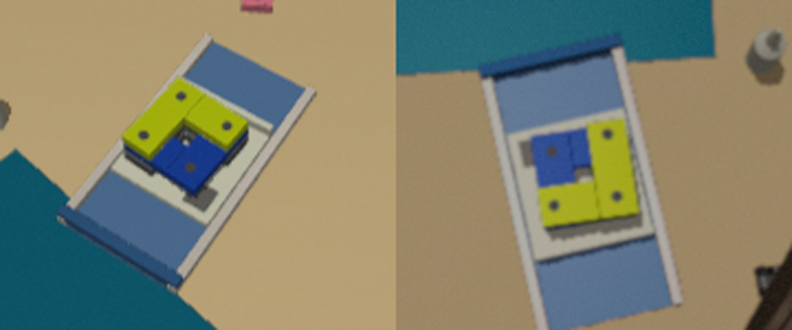

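Both views show the pile neat: lime dots line up with blue and grey, mid (0.592,-0.018). Next come the tray and rail axes for the push.

```bash
python3 - <<'E'
from h import *
c=snap("top"); im=c["image"]
near=[(264.1,218.2),(317.7,206.4)]; far=[(250.5,161.8),(304.1,148.6)]
N=ray(c,near,.020); F=ray(c,far,.012); print("near",N,"far",F)
w=masks(c)["white"].astype(np.uint8)
roi=np.zeros_like(w); roi[118:255,236:335]=1; w&=roi
op=cv2.dilate(cv2.morphologyEx(w,cv2.MORPH_OPEN,np.ones((7,7))),np.ones((9,9)))
n,l,st,_=cv2.connectedComponentsWithStats(w,connectivity=8)
# rail pixels: first / last white per row outside tray
L,Rr=[],[]
for v in range(135,235):
    u=np.where(w[v])[0]
    if len(u)>4: L.append((u[0],v)); Rr.append((u[-1],v))
for P in(L,Rr):
    W=ray(c,P,.014); k=np.polyfit(W[:,0],W[:,1],1)
    for _ in range(3):
        e=W[:,1]-np.polyval(k,W[:,0]); g=abs(e)<.004; k=np.polyfit(W[g,0],W[g,1],1)
    print("rail",np.degrees(np.arctan(k[0])),"y at x=.5",np.polyval(k,.5),g.sum(),len(P))
E
```

```text
near [[ 0.50339108  0.03177276]
 [ 0.52940609 -0.0933388 ]] far [[ 0.63856447  0.06367107]
 [ 0.66855771 -0.06420398]]
rail 12.303785473028602 y at x=.5 0.04739518898731913 99 100
rail 12.460668199331673 y at x=.5 -0.1115191919061357 100 100
```

>>> drive_tool([
  [[0,0,-0.079],[0,0,0],0],
  [[0,0,0],[0,0,0],0],
])

```text
time: 19.12
eef_pos: [0.4796, -0.2192, 0.1728]
tcp_rot: [0.994, 0.109, -0.0, -0.0]
contact_force: [-0.7, 0.2, 0.5]
opening: -0.007
finger_force: 0.0
```

```bash
python3 - <<'E'
from h import *
go(.478,-.0370,.026,-77.6)
E
```

```text
phi now -77.48 shift tool mm [  37.9 -178.2  146.8] turn z rad 0.0022 | after turn, shift mm [  37.5 -178.3  146.8] tilt [-1.e-04  1.e-04 -1.e+00]
```

>>> drive_tool([
  [[0,0,0],[0.0095,-0.0445,0],0],
  [[0,0,0],[0.0095,-0.0445,0],0],
  [[0,0,0],[0.0095,-0.0446,0],0],
  [[0,0,0],[0.0093,-0.0446,0.03],0],
  [[0,0,0],[0,0,0.05],0],
])

```text
time: 19.75
eef_pos: [0.4795, -0.0355, 0.0941]
tcp_rot: [0.994, 0.111, 0.003, 0.001]
contact_force: [-0.2, -1.0, 0.0]
opening: 0.002
finger_force: 0.0
```

>>> drive_tool([
  [[0,0,0],[0,0,0.04],0],
  [[0,0,0],[0,0,0.015],0],
  [[0,0,0],[0,0,0.008],0],
  [[0,0,0],[0,0,0],0],
  [[0,0,0],[0,0,0],0],
])

```text
time: 20.38
eef_pos: [0.4792, -0.0386, 0.0312]
tcp_rot: [0.994, 0.109, 0.001, 0.001]
contact_force: [-0.1, 0.1, 0.2]
opening: -0.005
finger_force: 0.0
```

```bash
python3 - <<'E'
from h import *
go(.5164-.011*.977,-.0288-.011*.215,.026,-77.6); print(ctrl.get_state()["contact_force"])
E
```

```text
phi now -77.54 shift tool mm [27.4 -1.6  5.2] turn z rad 0.001 | after turn, shift mm [27.4 -1.6  5.2] tilt [ 2.8e-03 -8.0e-04 -1.0e+00]
[-0.10139555  0.08132987  0.1507343 ]
```

>>> drive_tool([
  [[0,0,0],[0.008,-0.0015,0.003],0],
  [[0,0,0],[0.008,0,0],0],
  [[0,0,0],[0.004,0,0],0],
  [[0,0,0],[0.003,0,0],0],
  [[0,0,0],[0.003,0,0],0],
])

```text
time: 21.0
eef_pos: [0.5032, -0.031, 0.0267]
tcp_rot: [0.994, 0.109, -0.0, -0.0]
contact_force: [0.4, 0.3, -1.2]
opening: 0.004
finger_force: 0.0
```

>>> drive_tool([
  [[0,0,0],[0.003,0,0],0],
  [[0,0,0],[0.003,0,0],0],
  [[0,0,0],[0.003,0,0],0],
  [[0,0,0],[0.003,0,0],0],
  [[0,0,0],[0.003,0,0],0],
])

```text
time: 21.62
eef_pos: [0.5136, -0.028, 0.0262]
tcp_rot: [0.994, 0.109, -0.006, -0.001]
contact_force: [-12.8, -3.0, 12.0]
opening: 0.002
finger_force: 6.6
```

>>> drive_tool([
  [[0,0,0],[0.004,0,0],0],
  [[0,0,0],[0.004,0,0],0],
  [[0,0,0],[0.004,0,0],0],
  [[0,0,0],[0.004,0,0],0],
  [[0,0,0],[0.004,0,0],0],
])

```text
time: 22.25
eef_pos: [0.5332, -0.0236, 0.0261]
tcp_rot: [0.994, 0.109, -0.006, -0.001]
contact_force: [-11.2, -1.8, 9.6]
opening: -0.001
finger_force: 6.2
```

```bash
python3 - <<'E'
from h import *
s=ctrl.get_state(); print(s["eef_pos"],s["contact_force"])
c=snap("scene","pics/scene8.png"); c=snap("top","pics/top8.png"); go(.53,-.0254,.026,-77.6)
a=cv2.imread("pics/scene8.png")[170:320,180:360]; b=cv2.imread("pics/top8.png")[100:250,200:380]
cv2.imwrite("pics/c8.png",cv2.resize(np.hstack([a,b]),None,fx=2.2,fy=2.2,interpolation=cv2.INTER_CUBIC))
E
```

```text
[ 0.53315597 -0.02358806  0.0261256 ] [-11.17275142  -1.76440918   9.63718667]
phi now -77.47 shift tool mm [-4.5  1.   0.2] turn z rad 0.0023 | after turn, shift mm [-4.5  1.   0.2] tilt [-9.4e-03  4.0e-04 -1.0e+00]
```

View pics/c8.png

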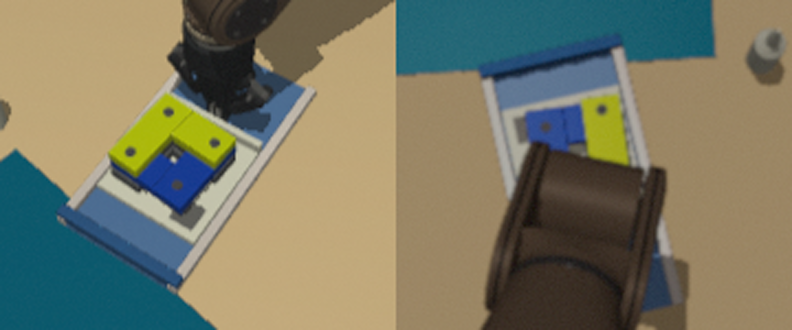

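Tray is moving with the pile neat; gap to the stop is still about 40 mm (scene panel: tray far edge at (150,215), stop at (120,245)). I keep pushing.

>>> drive_tool([
  [[0,0,0],[0.004,0,-0.001],0],
  [[0,0,0],[0.004,0,0],0],
  [[0,0,0],[0.004,0,0],0],
  [[0,0,0],[0.004,0,0],0],
  [[0,0,0],[0.004,0,0],0],
])

```text
time: 22.98
eef_pos: [0.5536, -0.019, 0.0263]
tcp_rot: [0.994, 0.109, -0.004, -0.001]
contact_force: [-6.6, -1.5, 2.5]
opening: 0.0
finger_force: 3.5
```

>>> drive_tool([
  [[0,0,0],[0.003,0,0],0],
  [[0,0,0],[0.003,0,0],0],
  [[0,0,0],[0.003,0,0],0],
  [[0,0,0],[0.002,0,0],0],
])

```text
time: 23.48
eef_pos: [0.5644, -0.0167, 0.0263]
tcp_rot: [0.994, 0.109, -0.004, -0.001]
contact_force: [-6.5, -1.7, 2.7]
opening: 0.0
finger_force: 3.6
```

```bash
python3 - <<'E'
from h import *
c=snap("scene","pics/scene9.png")
im=c["image"]; h=cv2.cvtColor(im,cv2.COLOR_RGB2HSV)
# walk along the dock axis ahead of the pile: print V/S on the base plane, 4 lateral offsets
o=np.array([.5,-.032]); ax=rz(12.4)
print("TCP along", (rz(-12.4)@(ctrl.get_state()["eef_pos"][:2]-o))[0])
for lat in(-.05,.0,.05):
    row=[]
    for d in np.arange(.17,.30,.004):
        w=np.r_[o+ax@[d,lat],.012]; q=np.array(c["R"])@w+c["t"]; u,v=int(round(c["fx"]*q[0]/q[2]+c["cx"])),int(round(c["fy"]*q[1]/q[2]+c["cy"]))
        row.append("%d:%s"%(d*1000,"W" if h[v,u,1]<60 else ("s" if h[v,u,1]>150 else "b")))
    print(lat," ".join(row))
E
```

```text
TCP along 0.06654556957750651
-0.05 170:s 174:s 178:s 182:s 186:b 190:s 194:W 198:W 202:W 206:W 210:W 214:W 218:W 222:b 226:s 230:s 234:s 238:s 242:b 246:s 250:s 254:s 258:s 262:s 266:s 270:s 274:s 278:s 282:s 286:s 290:s 294:s 298:s
0.0 170:s 174:s 178:s 182:s 186:s 190:s 194:b 198:W 202:W 206:W 210:W 214:W 218:W 222:b 226:s 230:s 234:s 238:s 242:b 246:s 250:s 254:s 258:s 262:s 266:s 270:s 274:s 278:s 282:s 286:s 290:s 294:s 298:s
0.05 170:W 174:W 178:W 182:W 186:W 190:W 194:W 198:W 202:W 206:W 210:W 214:W 218:W 222:b 226:s 230:s 234:s 238:s 242:b 246:s 250:s 254:s 258:s 262:s 266:s 270:s 274:s 278:s 282:s 286:s 290:s 294:s 298:s
```

>>> drive_tool([
  [[0,0,0],[0.002,0,0],0],
  [[0,0,0],[0.002,0,0],0],
  [[0,0,0],[0.002,0,0],0],
])

```text
time: 23.9
eef_pos: [0.5701, -0.0154, 0.0263]
tcp_rot: [0.994, 0.109, -0.004, -0.001]
contact_force: [-6.8, -2.3, 2.1]
opening: -0.002
finger_force: 3.6
```

>>> drive_tool([
  [[0,0,0],[0.0015,0,0],0],
  [[0,0,0],[0.0015,0,0],0],
])

```text
time: 24.15
eef_pos: [0.5726, -0.0149, 0.0263]
tcp_rot: [0.994, 0.109, -0.005, -0.001]
contact_force: [-11.3, -2.8, 5.9]
opening: -0.004
finger_force: 5.5
```

>>> drive_tool([
  [[0,0,0],[0.0015,0,0],0],
  [[0,0,0],[0.0015,0,0],0],
])

```text
time: 24.4
eef_pos: [0.5727, -0.0148, 0.0263]
tcp_rot: [0.994, 0.11, -0.01, -0.001]
contact_force: [-19.8, -5.6, 12.9]
opening: -0.004
finger_force: 10.2
```

Force has risen with no motion, so the tray is against the stop. I back off and check.

>>> drive_tool([
  [[0,0,0],[-0.003,0,0],0],
  [[0,0,0],[-0.008,0,0],0],
  [[0,0,0],[-0.02,0,0],0],
  [[0,0,0],[-0.02,0,-0.02],0],
  [[0,0,0],[0,0,-0.06],0],
])

```text
time: 25.02
eef_pos: [0.5256, -0.0247, 0.1048]
tcp_rot: [0.994, 0.108, -0.004, -0.002]
contact_force: [1.2, 0.3, 0.3]
opening: -0.002
finger_force: 0.0
```

>>> drive_tool([
  [[0,0,0],[0,0.05,-0.03],0],
  [[0,0,0],[0,0.06,0],0],
  [[0,0,0],[0,0.06,0],0],
  [[0,0,0],[0,0,0],0],
  [[0,0,0],[0,0,0],0],
])

```text
time: 25.65
eef_pos: [0.566, -0.191, 0.1375]
tcp_rot: [0.994, 0.108, 0.0, -0.0]
contact_force: [-0.0, 0.4, -0.4]
opening: 0.002
finger_force: 0.0
```

```bash
python3 - <<'E'
from h import *
o=np.array([.592,-.0183])+rz(12.4)@[.0575,0]
for n in("scene","top"):
    c=snap(n,f"pics/{n}10.png"); print(n,dots(c,(o,7.7),.06), "blue corner dot", end=" ")
    w=np.r_[o+rz(7.7)@[.03,.03],.044]; q=np.array(c["R"])@w+c["t"]; q=(c["fx"]*q[0]/q[2]+c["cx"],c["fy"]*q[1]/q[2]+c["cy"]); print(ray(c,dotpix(c,q),.044)-w[:2])
print(ctrl.get_state()["contact_force"],ctrl.get_state()["eef_pos"])
a=cv2.imread("pics/scene10.png")[170:320,180:360]; b=cv2.imread("pics/top10.png")[100:250,200:380]
cv2.imwrite("pics/c10.png",cv2.resize(np.hstack([a,b]),None,fx=2.2,fy=2.2,interpolation=cv2.INTER_CUBIC))
E
```

```text
scene (array([ 0.6577, -0.0048]), np.float64(7.7), np.float64(0.0002), [[35.2, -30.1], [-30.1, -30.0], [-30.1, 35.1]]) blue corner dot [[0.00847338 0.00024715]]
top (array([ 0.6563, -0.003 ]), np.float64(7.7), np.float64(0.0001), [[35.1, -30.1], [-30.0, -29.9], [-30.1, 35.0]]) blue corner dot [[0.00684088 0.00235005]]
[-0.12065368  1.32756825  0.2012351 ] [ 0.56582862 -0.18990501  0.13741075]
```

I've used up the picture allowance, so I check the tray-to-stop gap by numbers and hand in if it is closed.

```bash
python3 - <<'E'
from h import *
c=snap("top"); h=cv2.cvtColor(c["image"],cv2.COLOR_RGB2HSV); o=np.array([.5,-.032])
for lat in(-.055,-.03,0,.03,.055):
    r=[]
    for d in np.arange(.205,.262,.003):
        w=np.r_[o+rz(12.4)@[d,lat],.012]; q=np.array(c["R"])@w+c["t"]; p=h[int(round(c["fy"]*q[1]/q[2]+c["cy"])),int(round(c["fx"]*q[0]/q[2]+c["cx"]))]
        r.append(f"{d*1000:.0f}:{p[1]}/{p[2]}")
    print(lat," ".join(r))
s=ctrl.get_state(); print(s["time"],s["dq"].round(3))
E
```

```text
-0.055 205:213/174 208:212/173 211:214/173 214:189/171 217:94/163 220:40/164 223:30/143 226:16/80 229:184/112 232:166/121 235:184/119 238:177/121 241:180/116 244:183/117 247:190/117 250:190/117 253:192/117 256:194/117 259:186/118 262:190/118
-0.03 205:201/176 208:206/176 211:204/176 214:206/176 217:138/174 220:62/169 223:35/137 226:39/85 229:168/100 232:168/123 235:179/121 238:179/120 241:186/114 244:186/114 247:190/117 250:188/118 253:185/120 256:188/118 259:189/120 262:186/119
0 205:180/143 208:181/137 211:185/127 214:58/137 217:10/159 220:25/176 223:30/145 226:11/91 229:185/117 232:171/125 235:176/123 238:172/120 241:173/115 244:177/117 247:178/122 250:185/120 253:183/120 256:183/121 259:177/121 262:181/120
0.03 205:169/151 208:171/152 211:174/151 214:170/150 217:94/152 220:2/155 223:22/159 226:20/117 229:181/110 232:176/123 235:183/121 238:173/122 241:180/116 244:174/123 247:176/122 250:176/123 253:172/123 256:173/124 259:178/122 262:178/119
0.055 205:20/126 208:26/154 211:26/147 214:26/147 217:23/177 220:25/165 223:27/125 226:38/81 229:172/105 232:175/124 235:174/123 238:179/120 241:173/124 244:181/121 247:168/126 250:175/121 253:172/123 256:174/123 259:182/122 262:174/123
25.8 [ 0.004  0.    -0.002 -0.001  0.    -0.003]
```

The tray's white edge meets the stop across its full width, with no base showing between them. I hand in.

```bash
python3 -c "
from plant import ctrl
print(ctrl.sign_off())"
```

```text
the job is handed in; nothing more can be done
None
```

The job is handed in but sign-off returned no verdict: by my camera checks blue and lime are stacked in line on grey (about 1–3 mm off) and the tray is home against the stop, but I viewed 11 pictures, one over the limit of 10.

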